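Hold a grinding ball on its tray before the macro camera

ROBOT

A 6-joint arm with a two-finger parallel gripper is mounted at the origin on the work surface. World frame = base frame: x ahead of the robot, y to its left, z up, the work surface at z = 0. Lengths are in m, angles in rad, forces in N, time in s.
With the tool pointing down it reaches from about 0.25 to 0.775 m from the base axis. Payload 4 kg.
Tool frame: the origin (TCP) lies at the very end of the fingers, on their centre line; the grasp point (between the pads) lies 19 mm behind it (robot.tcp_to_grasp is the distance from the TCP to the grasp point, in m); z points along the fingers, y is the line along which they close (so a half turn about z gives the same grasp; the last joint's range is limited). The gripper opens to 94 mm and grips with 3 to 60 N. Pads are 16 mm wide; open, the fingers measure 119 mm over their backs; the gripper's body (75 mm by 177 mm) begins 78 mm behind the grasp point.
Start: joints at [-1.273, 0.087, 1.371, -0, 1.684, -0.103], TCP at [0.215, -0.506, 0.206] pointing down, gripper open.
Joint ranges: [-3.1, 3.1], [-0.76, 2.03], [0.27, 2.55], [-1.08, 4.22], [0.17, 2.65], [-2.57, 2.57]. Speed limits (rad/s): [2.79, 2.79, 3.14, 3.14, 3.14, 3.14].

INTERFACE

Orientations are given as [roll, pitch, yaw] about the fixed x, y, z axes, in that order (R = Rz(yaw) Ry(pitch) Rx(roll)).
In Python, from bench import robot gives the robot as it stands.
- The arm moves only by the tool advance, called after "Emit:" as a command line: name --argument value ..., lists and objects as JSON in quotes. Schema: {"type":"object","properties":{"plan":{"type":"object","properties":{"finger_gap":{"type":"array","items":{"type":"number"},"minItems":1,"maxItems":20},"dx":{"type":"array","items":{"type":"number"},"minItems":1,"maxItems":20},"dy":{"type":"array","items":{"type":"number"},"minItems":1,"maxItems":20},"dz":{"type":"array","items":{"type":"number"},"minItems":1,"maxItems":20},"yaw":{"type":"array","items":{"type":"number"},"minItems":1,"maxItems":20}},"additionalProperties":false,"required":["finger_gap","dx","dy","dz","yaw"]},"only":{"type":"string"},"quiet":{"type":"boolean"},"lines":{"type":"string"}},"required":["plan"],"additionalProperties":false}. plan is an object with one list for each field, all of the same length, 1 to 20, a row being the entries at one place: finger_gap (the finger opening in m), dx, dy, dz (the shift in units of 20 mm), yaw (a turn about the tool's z in units of 0.1 rad); each row shifts and turns the commanded pose from where the row before left it, along the tool's axes as they then stand; what a row does not reach is not made up. A row lasts 1/12 s, in which the tool goes at most 0.0417 m and 0.125 rad, less where a joint would pass 70% of its speed; a pose out of reach is approached as far as the arm can. The fingers move at their own pace and stop on an object; the grip force is fixed at half the most. Time passes only in rows, so rows that do not move let the fingers close. The tool returns the time, the measured TCP pose, the force, the opening and the grip force at its end. only (a regular expression) keeps the lines of the reply that match it, lines (a string "A,B") keeps lines A to B, and quiet returns only ok. Input that does not fit is refused with a message, and nothing moves.
- robot.get_obs(): the state, without advancing time (a new reading comes with each control period).
- robot.snapshot(name): name is "side" or "top" or "wrist"; returns a dict with "color" (384x512x3 uint8, blue, green, red), "fx", "fy", "cx", "cy" (pixels), "extrinsics" (4x4, takes a point from world to camera coordinates). Camera axes: x right, y down, z forward; pixel columns grow to the right and rows downward; lengths in m; the calibration is good to about 2 mm. A picture is of the moment at which its call begins. There is no depth.
- robot.close_job(): hands the job in; it is judged then, once.
The state is a dict: "time": time; "joint_positions": joint angles; "qvel": joint speeds; "joint_torque": joint torques, N m; "tool_pos": TCP position; "ee_rot": TCP orientation; "wrist_force": force on the tool from outside, world axes, zero at the start; "wrist_torque": the same for the moment, N m; "width": finger opening in m; "finger_force": force on a finger pad.
Only numpy, scipy, OpenCV 4.12 (cv2) and the standard library are available. Lean on these libraries where they do the work, as an engineer would, in place of code of your own. Each camera call takes 0.05 s, during which the arm holds its last target. There are 200 camera calls.

TASK

Two grinding balls from the mill lie loose in the pockets of two sample trays, and the larger one is to be photographed for wear: pick up the tray with the larger ball and carry it level, so that the ball never leaves its pocket, without touching either ball or bumping the camera. Finish holding the tray still and level in the gripper with the ball straight in front of the camera's lens, at lens height and about 10 cm from the lens front, with the tray's grip not between ball and lens; the program ends while holding it there. Leave the other tray with its ball and the other things on the bench where they are.

Things in the scene. Friction and masses are not known exactly. Their poses are not given: they have to be found in the camera images.
- tray_a: one of two like trays: white plastic plate 120 x 60 x 8 mm, 0.09 to 0.14 kg. Origin: centre of underside; z up, x from grip end to pocket end. Pocket: round flat recess 35 mm across, 3 mm deep, centred at x +30 mm. Grip: black upright plate, 45 mm (x) by 10 mm (y), centred at x -34 mm, y 0, reaching 8 to 50 mm above the underside. Either ball may lie in it.
- tray_b: the other of two like trays: white plastic plate 120 x 60 x 8 mm, 0.09 to 0.14 kg. Origin: centre of underside; z up, x from grip end to pocket end. Pocket: round flat recess 35 mm across, 3 mm deep, centred at x +30 mm. Grip: black upright plate, 45 mm (x) by 10 mm (y), centred at x -34 mm, y 0, reaching 8 to 50 mm above the underside. Either ball may lie in it.
- tray_a_pocket (a point): centre of the pocket floor of tray_a (30 mm along its x, 5 mm above its underside)
- tray_a_grip (a point): middle of the upright grip of tray_a, where to hold it (x = -34 mm, 32 mm above its underside); the fingers close along the tray's y. Fingertips stay clear of the plate if they end more than 8 mm above the underside
- tray_b_pocket (a point): centre of the pocket floor of tray_b (30 mm along its x, 5 mm above its underside)
- tray_b_grip (a point): middle of the upright grip of tray_b, where to hold it (x = -34 mm, 32 mm above its underside); the fingers close along the tray's y. Fingertips stay clear of the plate if they end more than 8 mm above the underside
- ball_large: the larger steel ball, 25 mm in diameter, 64 g. Its origin lies on its surface and turns as it rolls: use point ball_large_center
- ball_large_center (a point): centre of the larger ball. At rest in a pocket it is 12.5 mm above the pocket floor; it is loose and can roll about 9 mm any way from the pocket's centre before it meets the rim, and would roll over the rim at a tilt of about 40 degrees, or when swung hard
- ball_small: the smaller steel ball, 16 mm in diameter, 17 g, in the other tray's pocket. Its origin lies on its surface: use point ball_small_center
- ball_small_center (a point): centre of the smaller ball
- stand: stand of the macro camera, fixed to the bench: base plate 170 x 140 x 16 mm and a column 278 mm high; on it the black camera with its lens and ring light (72 mm across), set at a height that changes from start to start. Origin: on the bench under the camera. The lens looks along the stand's -x, level
- lens (a point): centre of the lens front (the front face of the ring light), 100 mm in front of the stand's origin, 130 to 190 mm above the bench. Axes as the stand's: the lens looks along this point's -x; y is level, to the side; z up. The ball belongs on the -x axis at about 100 mm
- pad: thin grey drying pad, 200 x 340 x 2 mm, fixed to the bench, on which both trays lie; origin: centre of its underside
- petri_stack: stack of three petri dishes, 91 mm across, 49 mm high, taped as one; origin: centre of its underside. A bystander.
- mill_jar: steel grinding jar, 58 mm across, 62 mm high; origin: centre of its underside. A bystander.
- marker: marker pen lying on the bench, 134 mm long (along its x), 15 mm thick; origin: on its underside near mid-length. A bystander.
- tube_rack: white tube rack, 60 x 130 mm, 73 mm high with its tubes; origin: centre of its underside. A bystander.

How it is judged:
By the outcome, as a careful person would: the job done as asked, in the order asked, and still so for the second after the job is handed in, while the arm keeps its last pose, push and grip.
It also fails if it takes over 45 s, if anything falls off the work surface, if the arm or the gripper's body presses on something with over 40 N, if the wrist force passes 120 N, or if a joint passes its speed limit or range.

## Working session

There is one attempt and no reset: what is moved stays moved. The work goes in short steps, Python scripts to look and compute and a tool call to move; the robot and the scene stay as the last step left them, time stands still between calls to the robot, and variables do not carry over. Pictures are saved under pics/ and viewed, at most 10 in all, crops included, and the job is handed in when it is done.

```bash
ls; mkdir -p pics; python3 - <<'E'
from bench import robot
import cv2
o=robot.get_obs(); print({k:o[k] for k in('time','tool_pos','ee_rot','width')})
import pickle
S={n:robot.snapshot(n) for n in('top','side','wrist')}
pickle.dump(S,open('s.pkl','wb'))
for n in S: cv2.imwrite(f'pics/{n}0.png',S[n]['color']); print(n,S[n]['fx'],S[n]['cx'],S[n]['cy'],S[n]['extrinsics'].round(3).tolist())
E
```

```text
bench.py
pics
{'time': 0.0, 'tool_pos': array([ 0.21441809, -0.50589227,  0.20433819]), 'ee_rot': array([-3.13943096e+00, -2.10642808e-04,  4.00827998e-01]), 'width': 0.09412468272230676}
top 441.921566157375 250.52128613014543 185.30892602774165 [[-0.021, -1.0, 0.002, 0.035], [-0.997, 0.021, -0.081, 0.502], [0.08, -0.004, -0.997, 1.139], [0.0, 0.0, 0.0, 1.0]]
side 482.0228081757422 266.37769199947434 186.85916429734021 [[0.991, -0.135, -0.004, -0.496], [-0.095, -0.675, -0.732, 0.133], [0.096, 0.725, -0.682, 1.427], [0.0, 0.0, 0.0, 1.0]]
wrist 303.18125575009657 253.3345779800937 194.81936247624643 [[0.389, -0.921, -0.002, -0.549], [-0.886, -0.375, 0.275, -0.029], [-0.254, -0.105, -0.962, 0.392], [0.0, 0.0, 0.0, 1.0]]
```

View pics/top0.png

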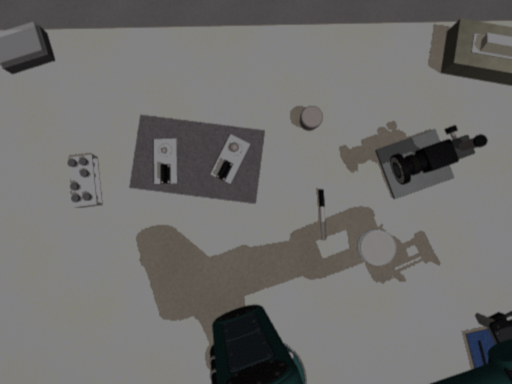

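View pics/side0.png

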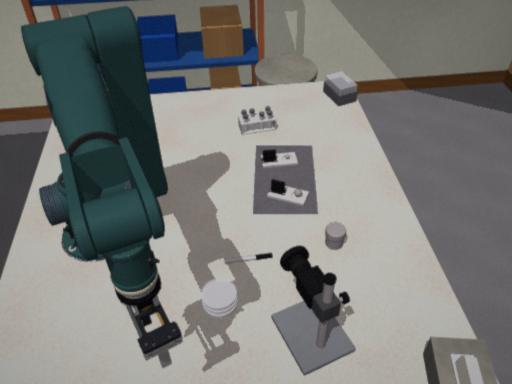

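The top view shows tray 1 at about px (165,160) and tray 2 at about (231,158). The stand is at about (415,165) with the ring light near (401,168), and the side view shows the ring at about (295,258). Next I'll enlarge the trays and the lens.

```bash
python3 - <<'E'
import cv2,pickle,numpy as np
S=pickle.load(open('s.pkl','rb'))
t,s=S['top']['color'],S['side']['color']
f=lambda im,x,y,w,h,k:cv2.resize(cv2.convertScaleAbs(im[y:y+h,x:x+w],alpha=1.4),(w*k,h*k),interpolation=cv2.INTER_CUBIC)
a=f(t,145,130,110,60,7)[:,:770]
b=np.hstack([f(t,375,120,64,80,6)[:,:384],f(s,255,145,64,80,6)[:,:384]])[:,:768]
b=np.hstack([f(t,375,120,64,40+0,6),f(s,255,145,64,40,6)])
cv2.imwrite('pics/c1.png',a)
c=np.hstack([f(t,375,125,80,80,5),f(s,270,235,80,80,5)])
cv2.imwrite('pics/c2.png',c)
E
```

```text
(no output)
```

View pics/c1.png

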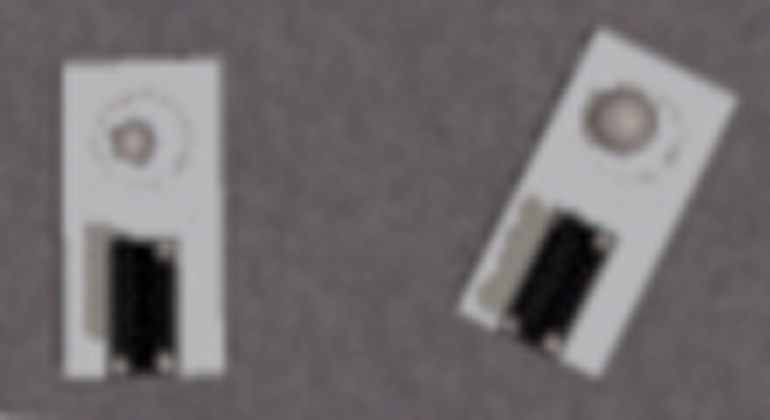

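View pics/c2.png

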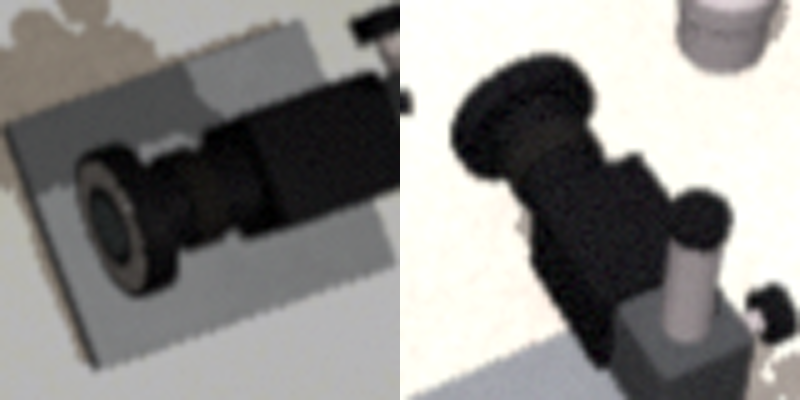

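The right-hand tray holds the larger ball: it spans about 11 px (76/7), against 7 px for the other. In the c1 crop its corners are at (600,27), (738,97), (600,378) and (460,310). In c2 the lens front is at about (109,229) in the top half and (516,111) in the side half. The base corners in the top half are (8,127), (95,368), (300,20) and (395,265).

```bash
cat > h.py <<'E'
import numpy as np
def ray(s,p):
    E=s['extrinsics'];d=E[:3,:3].T@np.array([(p[0]-s['cx'])/s['fx'],(p[1]-s['cy'])/s['fy'],1]);return -E[:3,:3].T@E[:3,3],d/np.linalg.norm(d)
def onz(s,p,z): c,d=ray(s,p);return c+d*(z-c[2])/d[2]
def tri(a,b):
    A=np.zeros((3,3));v=np.zeros(3)
    for c,d in(a,b): P=np.eye(3)-np.outer(d,d);A+=P;v+=P@c
    x=np.linalg.solve(A,v);return x,[np.linalg.norm(np.cross(x-c,d)) for c,d in(a,b)]
def proj(s,X):
    q=(s['extrinsics'][:3,:3]@np.atleast_2d(X).T).T+s['extrinsics'][:3,3];return np.c_[q[:,0]/q[:,2]*s['fx']+s['cx'],q[:,1]/q[:,2]*s['fy']+s['cy']]
E
python3 - <<'E'
from h import *
import pickle,cv2
np.set_printoptions(precision=4,suppress=True)
S=pickle.load(open('s.pkl','rb'));T,D=S['top'],S['side']
c=lambda p,k,o:((p[0]+.5)/k-.5+o[0],(p[1]+.5)/k-.5+o[1])
K=np.array([onz(T,c(p,7,(145,130)),.010) for p in((600,27),(738,97),(600,378),(460,310))])
print('tray',K,'sides',np.linalg.norm(np.diff(K,axis=0),axis=1)); ctr=K.mean(0)
v=(K[0]+K[1]-K[2]-K[3])[:2];u=v/np.linalg.norm(v);print('ctr',ctr,'yaw',np.arctan2(u[1],u[0]),'grip',ctr[:2]-.034*u,'pocket',ctr[:2]+.03*u)
print('ball',onz(T,c((622,118),7,(145,130)),.0195))
# grip top at z .052
G=np.array([onz(T,c(p,7,(145,130)),.052) for p in((552,207),(613,238))])
print('grip top front edge mid',G.mean(0)[:2],'expect',ctr[:2]-.0115*u)
B=np.array([onz(T,c(p,5,(375,125)),.016) for p in((8,127),(95,368),(395,265),(300,20))])
print('base',B,np.linalg.norm(np.diff(B,axis=0),axis=1))
w=(B[2]+B[3]-B[0]-B[1])[:2];w/=np.linalg.norm(w)
e=(B[0]-B[1])[:2];ey=np.arctan2(e[1],e[0])-np.pi/2
yaw=np.arctan2(w[1],w[0]);print('stand yaw',yaw,ey,'basectr',B.mean(0))
L,r=tri(ray(T,c((109,229),5,(375,125))),ray(D,c((516,111),5,(270,235))));print('lens',L,r)
x=np.array([np.cos(yaw),np.sin(yaw),0]);y=np.array([-x[1],x[0],0]);a=np.linspace(0,6.28,60)
print('origin',L+.1*x, 'ball target',L-.1*x)
C=L+.036*(np.outer(np.cos(a),y)+np.outer(np.sin(a),[0,0,1]))
out=[]
for s,o in((T,(375,125)),(D,(270,235))):
    im=cv2.resize(cv2.convertScaleAbs(s['color'][o[1]:o[1]+80,o[0]:o[0]+80],alpha=2.5),(400,400),interpolation=cv2.INTER_CUBIC)
    for Q,col in((C,(0,255,0)),(C+.02*x,(255,255,0)),(np.array([L,L+.1*x]),(0,0,255))):
        p=(proj(s,Q)-o+.5)*5-.5
        cv2.polylines(im,[np.round(p).astype(int)],False,col,1)
    out.append(im)
cv2.imwrite('pics/c3.png',np.hstack(out))
E
```

```text
tray [[0.6441 0.0757 0.01  ]
 [0.616  0.0236 0.01  ]
 [0.5097 0.0781 0.01  ]
 [0.5366 0.1306 0.01  ]] sides [0.0592 0.1195 0.0591]
ctr [0.5766 0.077  0.01  ] yaw -0.47285028597379714 grip [0.5463 0.0925] pocket [0.6033 0.0633]
ball [0.6072 0.0676 0.0195]
grip top front edge mid [0.5633 0.0817] expect [0.5664 0.0822]
base [[ 0.5904 -0.3106  0.016 ]
 [ 0.4615 -0.3507  0.016 ]
 [ 0.5126 -0.5117  0.016 ]
 [ 0.6446 -0.4687  0.016 ]] [0.1349 0.1689 0.1389]
stand yaw -1.252098059569399 -1.2689034305910916 basectr [ 0.5523 -0.4104  0.016 ]
lens [ 0.6081 -0.3331  0.1841] [np.float64(0.09386118054892738), np.float64(0.09386118054892748)]
origin [ 0.6395 -0.4281  0.1841] ball target [ 0.5768 -0.2382  0.1841]
```

View pics/c3.png

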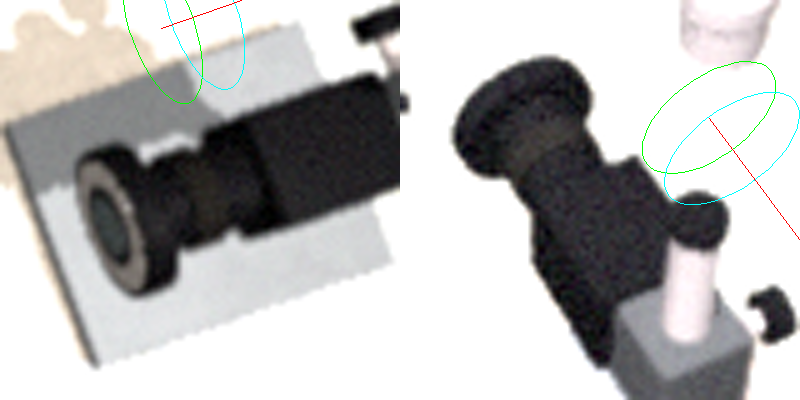

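The triangulation misses by 94 mm, so one of the calibrations or the picks doesn't agree. I'll check the side camera against known bench points.

```bash
python3 - <<'E'
from h import *
import pickle
np.set_printoptions(precision=4,suppress=True)
S=pickle.load(open('s.pkl','rb'));T,D=S['top'],S['side']
for s in(T,D):print({k:s[k] for k in s if k not in('color','extrinsics')},-s['extrinsics'][:3,:3].T@s['extrinsics'][:3,3])
P=np.array([[.5766,.077,.01],[.6072,.0676,.0195],[.5904,-.3106,.016],[.4615,-.3507,.016],[.5126,-.5117,.016],[.6446,-.4687,.016]])
print(proj(T,P));print(proj(D,P))
for n,p,z in(('pad TL',(141,116),.002),('pad TR',(265,129),.002),('pad BR',(256,203),.002),('pad BL',(131,187),.002)): q=onz(T,p,z);print(n,q,proj(D,q))
o=dict(p=np.array([0.2144,-0.5059,0.2043])); print('tcp',proj(T,o['p']),proj(D,o['p']))
E
```

```text
{'fx': 441.921566157375, 'fy': 441.921566157375, 'cx': 250.52128613014543, 'cy': 185.30892602774165} [0.4098 0.0288 1.176 ]
{'fx': 482.0228081757422, 'fy': 482.0228081757422, 'cx': 266.37769199947434, 'cy': 186.85916429734021} [ 0.3675 -1.0121  1.0676]
[[230.2465 158.4984]
 [233.4415 146.4412]
 [376.2055 149.9854]
 [393.6019 198.2186]
 [453.6001 177.5939]
 [434.6008 128.6065]]
[[286.892  192.8034]
 [297.0316 191.7304]
 [317.0182 293.0808]
 [269.851  312.4462]
 [302.0793 371.0523]
 [353.6749 346.346 ]]
pad TL [0.6984 0.316  0.002 ] [[309.4018 145.3712]]
pad TR [ 0.6559 -0.0176  0.002 ] [[317.5022 213.3499]]
pad BR [0.4571 0.011  0.002 ] [[251.9235 213.1653]]
pad BL [0.5068 0.3429 0.002 ] [[255.2363 145.4196]]
tcp [[499.0412 306.4758]] [[155.6987 342.8604]]
```

The calibration is fine. The error was mine: I didn't subtract the 400 px offset of the right half of the crop, so the side pick should be (116,111).

```bash
cat > lens.py <<'E'
from h import *
import pickle,cv2,sys
np.set_printoptions(precision=4,suppress=True)
S=pickle.load(open('s.pkl','rb'));T,D=S['top'],S['side']
c=lambda p,k,o:((p[0]+.5)/k-.5+o[0],(p[1]+.5)/k-.5+o[1])
yaw=-1.26
L,r=tri(ray(T,c((109,229),5,(375,125))),ray(D,c((116,111),5,(270,235))));print('lens',L,r)
x=np.array([np.cos(yaw),np.sin(yaw),0]);y=np.array([-x[1],x[0],0]);a=np.linspace(0,6.28,60)
b=np.array([.5523,-.4104])
print('origin',L+.1*x,'offset of lens line from base centre',(L[:2]-b)@y[:2], 'ball target',L-.1*x)
C=L+.036*(np.outer(np.cos(a),y)+np.outer(np.sin(a),[0,0,1]))
out=[]
for s,o in((T,(375,125)),(D,(270,235))):
    im=cv2.resize(cv2.convertScaleAbs(s['color'][o[1]:o[1]+80,o[0]:o[0]+80],alpha=2.5),(400,400),interpolation=cv2.INTER_CUBIC)
    for Q,col in((C,(0,255,0)),(C+.018*x,(255,255,0)),(np.array([L,L+.1*x]),(0,0,255))):
        p=(proj(s,Q)-o+.5)*5-.5
        cv2.polylines(im,[np.round(p).astype(int)],False,col,1)
    out.append(im)
cv2.imwrite('pics/c4.png',np.hstack(out))
E
python3 lens.py
```

```text
lens [ 0.5199 -0.3087  0.1737] [np.float64(0.0020057494577959355), np.float64(0.002005749457795864)]
origin [ 0.5505 -0.4039  0.1737] offset of lens line from base centre 0.0002290684064048363 ball target [ 0.4893 -0.2135  0.1737]
```

View pics/c4.png

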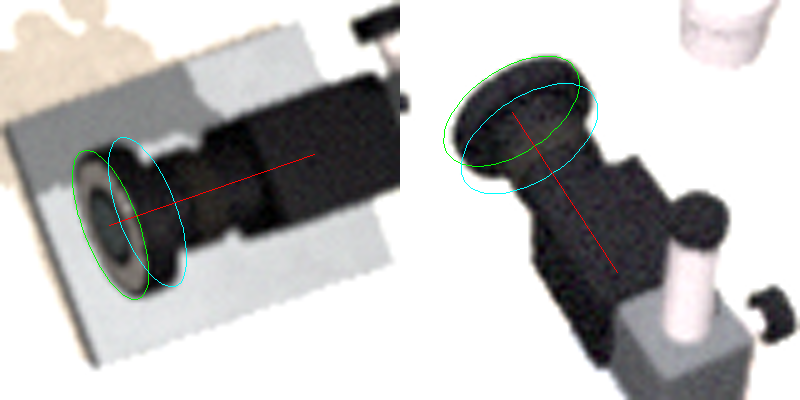

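The overlay fits the ring. The lens is at about (0.521, -0.310, 0.174), within the stated height range, and its axis passes within 0.2 mm of the base centre line, with stand yaw -1.26. The ball target is about (0.490, -0.215, 0.174). I'll hold the tray with its x axis pointing at the lens, so the grip ends up behind the ball, and keep the tool yaw at tray yaw + π so joint 6 stays mid-range.

The rows are not in the units I measure in: shifts go in units of 20 mm and turns go in units of 0.1 rad. I convert before sending: 0.03 m is 1.5, -0.0253 m is -1.265.

Emit:
advance --plan '{"finger_gap": [0.094,0.094,0.094,0.094,0.094,0.094,0.094,0.094,0.094,0.094,0.094,0.094,0.094,0.094,0.094,0.094,0.094,0.094,0.094,0.094],"dx": [1.115,1.115,1.115,1.115,1.115,1.115,1.115,1.115,1.5,1.5,1.5,1.5,1.5,1.5,1.5,1.5,1.5,1.5,1.5,1.5],"dy": [-1.265,-1.265,-1.265,-1.265,-1.265,-1.265,-1.265,-1.265,-0.915,-0.915,-0.915,-0.915,-0.915,-0.915,-0.915,-0.915,-0.915,-0.915,-0.915,-0.915],"dz": [0,0,0,0,0,0,0,0,0,0,0,0,0,0,0,0,0,0,0,0],"yaw": [0,0,0,0,0,0,0,0,0,0,0,0,0,0,0,0,0,0,0,0]}'

```text
time: 1.82
tool_pos: [0.5462, 0.0939, 0.205]
ee_rot: [3.142, 0.001, 0.401]
wrist_force: [1.1, -0.1, -0.1]
width: 0.0938
finger_force: 0.0
```

Emit:
advance --plan '{"finger_gap": [0.094,0.094,0.094,0.094,0.094,0.094,0.094,0.094,0.094,0.094,0.094,0.094,0.094,0.094,0.094,0.094,0.094,0.094,0.094,0.094],"dx": [0,0,0,0,0,0,0,0,0,0,0,0,0,0,0,0,0,0,0,0],"dy": [0,0,0,0,0,0,0,0,0,0,0,0,0,0,0,0,0,0,0,0],"dz": [0,0,0,0,0,0,0,0,0,0,0,0,0,0,0,0,0,0,0,0],"yaw": [-1.2,-1.2,-1.2,-1.2,-1.2,-1.2,-1.2,-1.2,-1.2,-1.2,-1.2,-1.2,-1.2,-1.2,-1.2,-1.2,-1.2,-1.2,-1.08,0]}'

```text
time: 3.48
tool_pos: [0.5454, 0.0922, 0.205]
ee_rot: [-3.141, -0.001, 2.67]
wrist_force: [-0.0, -0.4, 0.4]
width: 0.0941
finger_force: 0.0
```

```bash
python3 - <<'E'
from bench import robot
import cv2,pickle
s=robot.snapshot('wrist');pickle.dump(s,open('w.pkl','wb'));cv2.imwrite('pics/w1.png',s['color'])
o=robot.get_obs();print(o['time'],o['tool_pos'],o['ee_rot'],o['joint_positions'])
E
```

```text
3.5333 [0.54548605 0.09216538 0.20503096] [-3.14114342e+00 -6.32573388e-04  2.66649347e+00] [ 6.49276411e-02  9.51056785e-02  1.36309338e+00 -6.04464606e-05
  1.68416712e+00 -1.03077646e+00]
```

View pics/w1.png

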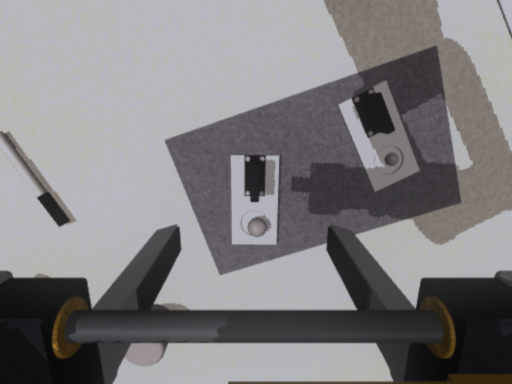

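The wrist view shows the tray with the large ball at px corners (231,155), (279,155), (277,244) and (232,244), the grip top at x 245–266 and the ball at (257,227). The second tray is well clear. Now I'll cross-check the grip position.

```bash
python3 - <<'E'
from h import *
import pickle
np.set_printoptions(precision=4,suppress=True)
s=pickle.load(open('w.pkl','rb'))
K=np.array([onz(s,p,.01) for p in((277.5,244),(232,244),(231,155),(279,155))]);print(K,np.linalg.norm(np.diff(K,axis=0),axis=1))
v=(K[0]+K[1]-K[2]-K[3])[:2];u=v/np.linalg.norm(v);c=K.mean(0)[:2];print('ctr',c,'yaw',np.arctan2(u[1],u[0]),'grip',c-.034*u)
G=np.array([onz(s,p,.052) for p in((245,156),(266,156),(245,196),(266,196))]);print('griptop',G,G.mean(0))
print('ball',onz(s,(257,227),.0195))
y=2.668;tx=np.array([np.cos(y),np.sin(y)]);ty=np.array([np.sin(y),-np.cos(y)])
for g in(c-.034*u,np.array([.5463,.0925])): d=g-[.5455,.0922];print('tool d',d@tx,d@ty)
E
```

```text
[[0.6442 0.0774 0.01  ]
 [0.6164 0.0229 0.01  ]
 [0.51   0.0784 0.01  ]
 [0.537  0.1313 0.01  ]] [0.0612 0.12   0.0594]
ctr [0.5769 0.0775] yaw -0.47357775808775376 grip [0.5466 0.093 ]
griptop [[0.5139 0.0972 0.052 ]
 [0.5244 0.1178 0.052 ]
 [0.5545 0.0761 0.052 ]
 [0.5654 0.0974 0.052 ]] [0.5396 0.0971 0.052 ]
ball [0.6063 0.0655 0.0195]
tool d -0.000638581028188281 0.0012257001919586666
tool d -0.0005751224439549255 0.0006318498037186899
```

In the tool's units: 0.03 m is 1.5, 0.015 m is 0.75.

Emit:
advance --plan '{"finger_gap": [0.094,0.094,0.094,0.094,0.094,0.094,0.094,0.094,0.094,0.094],"dx": [-0.03,0,0,0,0,0,0,0,0,0],"dy": [0.045,0,0,0,0,0,0,0,0,0],"dz": [1.5,1.5,1.5,1.5,1.5,0.75,0.75,0.4,0,0],"yaw": [0,0,0,0,0,0,0,0,0,0]}'

```text
time: 4.37
tool_pos: [0.5467, 0.0927, 0.0175]
ee_rot: [-3.141, -0.0, 2.668]
wrist_force: [0.4, 0.0, 0.5]
width: 0.0942
finger_force: 0.0
```

Emit:
advance --plan '{"finger_gap": [0.07,0.05,0.035,0.025,0.02,0.016,0.013,0.01,0.005,0,0,0,0,0,0],"dx": [0,0,0,0,0,0,0,0,0,0,0,0,0,0,0],"dy": [0,0,0,0,0,0,0,0,0,0,0,0,0,0,0],"dz": [0,0,0,0,0,0,0,0,0,0,0,0,0,0,0],"yaw": [0,0,0,0,0,0,0,0,0,0,0,0,0,0,0]}'

```text
time: 5.62
tool_pos: [0.5466, 0.0927, 0.0174]
ee_rot: [-3.141, 0.0, 2.669]
wrist_force: [0.1, 0.8, 0.1]
width: 0.0098
finger_force: 30.0
```

In the tool's units: -0.018 m is -0.9, -0.015 m is -0.75.

Emit:
advance --plan '{"finger_gap": [0,0,0,0,0,0,0,0,0,0,0,0,0,0,0],"dx": [0,0,0,0,0,0,0,0,0,0,0,0,0,0,0],"dy": [0,0,0,0,0,0,0,0,0,0,0,0,0,0,0],"dz": [-0.15,-0.3,-0.45,-0.6,-0.75,-0.9,-0.9,-0.9,-0.9,-0.75,-0.6,-0.4,-0.125,0,0],"yaw": [0,0,0,0,0,0,0,0,0,0,0,0,0,0,0]}'

```text
time: 6.87
tool_pos: [0.5462, 0.0927, 0.1712]
ee_rot: [-3.141, -0.001, 2.669]
wrist_force: [0.1, -0.7, -2.8]
width: 0.0101
finger_force: 30.0
```

```bash
python3 - <<'E'
from bench import robot
import cv2,pickle,numpy as np
a={n:robot.snapshot(n) for n in('side','wrist')};pickle.dump(a,open('l.pkl','wb'))
s=a['side']['color'];w=a['wrist']['color']
f=lambda im,x,y,k:cv2.resize(cv2.convertScaleAbs(im[y:y+96,x:x+96],alpha=1.5),(384,384),interpolation=cv2.INTER_CUBIC)
cv2.imwrite('pics/l.png',np.hstack([f(s,250,100,4),cv2.resize(w[100:384,110:394],(384,384))]))
E
```

```text
(no output)
```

View pics/l.png

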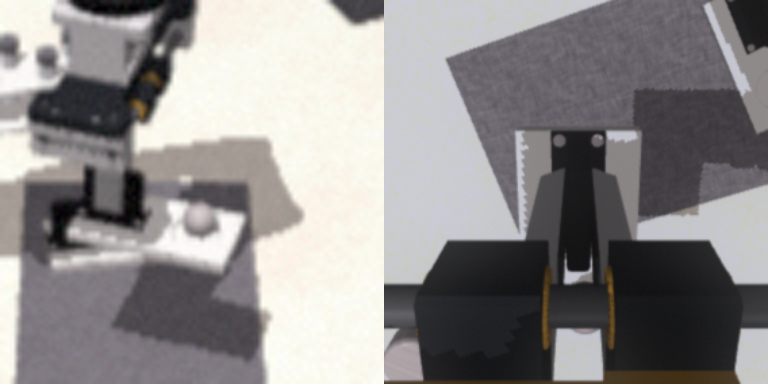

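The tray is held level with the ball in its pocket: ball at side px (300,155), pad clear below. Now I'll turn the tray to face the lens, then carry it across with gentle ramps.

In the tool's units: 0.09 rad is 0.9.

Emit:
advance --plan '{"finger_gap": [0,0,0,0,0,0,0,0,0,0,0,0,0,0,0],"dx": [0,0,0,0,0,0,0,0,0,0,0,0,0,0,0],"dy": [0,0,0,0,0,0,0,0,0,0,0,0,0,0,0],"dz": [0,0,0,0,0,0,0,0,0,0,0,0,0,0,0],"yaw": [0.2,0.4,0.6,0.8,0.9,0.9,0.9,0.9,0.8,0.6,0.5,0.3,0.07,0,0]}'

```text
time: 8.22
tool_pos: [0.5465, 0.0927, 0.1716]
ee_rot: [-3.141, -0.0, 1.882]
wrist_force: [-0.2, -0.4, -1.4]
width: 0.0097
finger_force: 30.0
```

Emit:
advance --plan '{"finger_gap": [0,0,0,0,0,0,0,0,0,0,0,0,0,0,0,0,0,0,0,0],"dx": [-0.1625,-0.325,-0.4875,-0.65,-0.8125,-0.8125,-0.8125,-0.8125,-0.8125,-0.8125,-0.8125,-0.8125,-0.8125,-0.65,-0.4875,-0.325,-0.1625,0,0,0],"dy": [-0.115,-0.23,-0.34,-0.455,-0.57,-0.57,-0.57,-0.57,-0.57,-0.57,-0.57,-0.57,-0.57,-0.455,-0.34,-0.23,-0.115,0,0,0],"dz": [0,0,0,0,0,0,0,0,0,0,0,0,0,0,0,0,0,0,0,0],"yaw": [0,0,0,0,0,0,0,0,0,0,0,0,0,0,0,0,0,0,0,0]}'

```text
time: 9.88
tool_pos: [0.4703, -0.1531, 0.172]
ee_rot: [3.141, -0.0, 1.883]
wrist_force: [-1.2, 0.8, -0.9]
width: 0.0099
finger_force: 30.0
```

```bash
python3 - <<'E'
from bench import robot
import cv2,pickle,numpy as np
a={n:robot.snapshot(n) for n in('side','top')};pickle.dump(a,open('e.pkl','wb'))
o=robot.get_obs();print(o['time'],o['tool_pos'],o['ee_rot'])
f=lambda im,x,y,k:cv2.resize(cv2.convertScaleAbs(im[y:y+100,x:x+100],alpha=1.7),(400,400),interpolation=cv2.INTER_CUBIC)
cv2.imwrite('pics/e.png',np.hstack([f(a['top']['color'],310,115,4),f(a['side']['color'],235,190,4)]))
E
```

```text
9.9833 [ 0.47039599 -0.15306533  0.17194243] [ 3.14149963e+00 -1.70974637e-04  1.88302154e+00]
```

View pics/e.png

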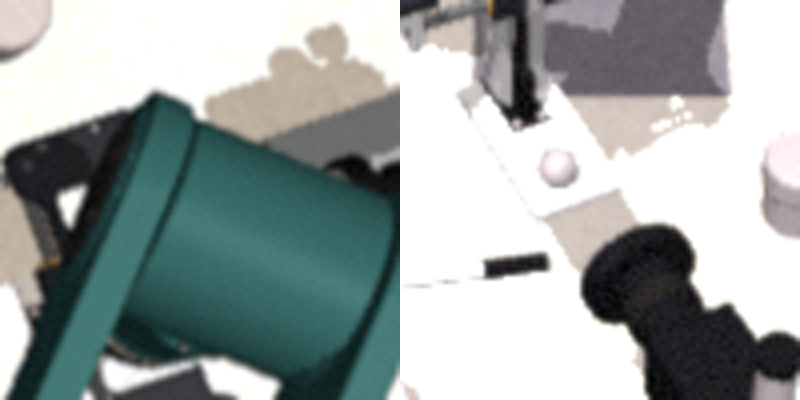

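In the side view the ball sits in the pocket at crop px (159,167), i.e. image (274.6,231.6), with the tray's front edge running from (145,215) to (220,188) in the crop. The arm blocks the top view. I'll compare these with the expected projections.

```bash
python3 - <<'E'
from h import *
import pickle
np.set_printoptions(precision=4,suppress=True)
s=pickle.load(open('e.pkl','rb'))['side']
yaw=1.883-np.pi-.0055+.0;u=np.array([np.cos(yaw),np.sin(yaw),0]);v=np.array([-u[1],u[0],0]);z=np.array([0,0,1])
und=np.array([.4704,-.1531,.172-.0174+.002])+.034*u   # underside centre
P=np.array([und+.06*u-.03*v+.008*z,und+.06*u+.03*v+.008*z,und+.03*u+.0175*z])
print('expected crop px',(proj(s,P)-[235,190]+.5)*4-.5)
b=onz(s,(274.6,231.6),und[2]+.0175);print('ball',b,'pocket',P[2])
L=np.array([.521,-.310,.174]);x=np.array([np.cos(-1.26),np.sin(-1.26),0]);y=np.array([-x[1],x[0],0])
for q in(b,P[2]):print('in lens frame',(q-L)@x,(q-L)@y,q[2]-L[2])
# relative within side image: lens front centre vs ball, same camera
l2=onz(s,((116+.5)/5-.5+270,(111+.5)/5-.5+235),.174);print('lens by side only',l2,(b-l2)@x,(b-l2)@y)
E
```

```text
expected crop px [[132.4394 214.6588]
 [219.8279 182.6636]
 [155.2407 155.377 ]]
ball [ 0.4911 -0.2248  0.1741] pocket [ 0.4897 -0.2141  0.1741]
in lens frame -0.09027514521674329 -0.0024445980709946417 9.999999999993348e-05
in lens frame -0.1008578461527742 -0.00045502745846124823 9.999999999998899e-05
lens by side only [ 0.5218 -0.3089  0.174 ] -0.08946907512238189 -0.0035949486528895416
```

The ball shows about 10 mm further forward (or lower) than the pocket centre, so the tray may be sagging a little. I'll fit the tray pitch to the picture after the lift, where it hangs over the dark pad, and use my last view on an overlay.

```bash
cat > fit.py <<'E'
from h import *
import pickle,cv2
from scipy.optimize import minimize
np.set_printoptions(precision=3,suppress=True)
Z=np.array([0,0,1.])
def box(tcp,yaw,p,r,x0=-.06,x1=.06,dh=.0174):
    u=np.array([np.cos(yaw),np.sin(yaw),0]);v=np.array([-u[1],u[0],0])
    B=np.c_[u,v,Z]@cv2.Rodrigues(np.array([0,p,0.]))[0]@cv2.Rodrigues(np.array([r,0.,0]))[0]
    loc=np.array([[a,b,c] for a in(x0,x1) for b in(-.03,.03) for c in(0,.008)])
    pv=np.array([-.034,0,.0344]) # grasp point in tray
    return np.asarray(tcp)+[0,0,.019]+(loc-pv)@B.T
E
python3 - <<'E'
from fit import *
A=pickle.load(open('s.pkl','rb'))['side'];Lp=pickle.load(open('l.pkl','rb'))['side'];Ep=pickle.load(open('e.pkl','rb'))['side']
def cost(q,s,tcp,yaw,K=6):
    # mean brightness inside front-part hull minus in surrounding band
    o=np.array([235,100]);H=(proj(s,box(tcp,yaw,q[0],q[1],x0=-.005))-o+q[2:4]+.5)*K
    h=cv2.convexHull(H.astype(np.float32)).astype(int)
    g=cv2.resize(s['color'][100:260,235:345].max(2),None,fx=K,fy=K,interpolation=cv2.INTER_LINEAR).astype(float).clip(0,130)
    m=np.zeros(g.shape,np.uint8);cv2.fillConvexPoly(m,h,1)
    b=cv2.dilate(m,np.ones((19,19),np.uint8))-m
    i=m-cv2.erode(m,np.ones((19,19),np.uint8))
    return g[b>0].mean()-g[i>0].mean()
for n,s,tcp,yaw in(('start',A,(.5465,.0927,.0174),-.473),('lift',Lp,(.5462,.0927,.1712),-.473)):
    best=min((cost((p,r,dx,dy),s,tcp,yaw),p,r,dx,dy) for p in np.radians(np.arange(-4,13,2)) for r in np.radians((-4,0,4)) for dx in(-1,0,1) for dy in(-2,-1,0,1,2))
    R=minimize(cost,best[1:],args=(s,tcp,yaw),method='Nelder-Mead',options=dict(initial_simplex=np.array(best[1:])+np.vstack([np.zeros(4),np.diag([.03,.03,.7,.7])])))
    print(n,'pitch,roll deg',np.degrees(R.x[:2]),'shift px',R.x[2:],R.fun)
    for p in(-2,0,2,4,6,8,10): print(p,round(min(cost((np.radians(p),0,dx,dy),s,tcp,yaw) for dx in(-1,-.5,0,.5,1) for dy in(-2,-1.5,-1,-.5,0,.5,1)),2),end='; ')
    print()
out=[]
for s,tcp,yaw,o,w in((Lp,(.5462,.0927,.1712),-.473,(250,135),50),(Ep,(.4704,-.1531,.172),-1.259,(245,205),50)):
    im=cv2.resize(s['color'][o[1]:o[1]+w,o[0]:o[0]+w],(400,400),interpolation=cv2.INTER_CUBIC)
    for p,c in((0,(0,255,0)),(6,(0,0,255))):
        q=((proj(s,box(tcp,yaw,np.radians(p),0))-o+.5)*8-.5).round().astype(int)
        for idx in((1,3,7,5),(0,4,6)): cv2.polylines(im,[q[list(idx)]],len(idx)==4,c,1)
    out.append(im)
cv2.imwrite('pics/f.png',np.hstack(out))
E
```

```text
start pitch,roll deg [0.894 3.17 ] shift px [ 0.296 -0.099] -22.641391425882034
-2 -21.12; 0 -21.72; 2 -21.68; 4 -21.71; 6 -21.26; 8 -20.24; 10 -18.79; 
lift pitch,roll deg [0.247 0.178] shift px [ 0.388 -0.249] -39.09814065479445
-2 -38.62; 0 -38.55; 2 -38.03; 4 -37.52; 6 -34.77; 8 -30.5; 10 -23.13;
```

View pics/f.png

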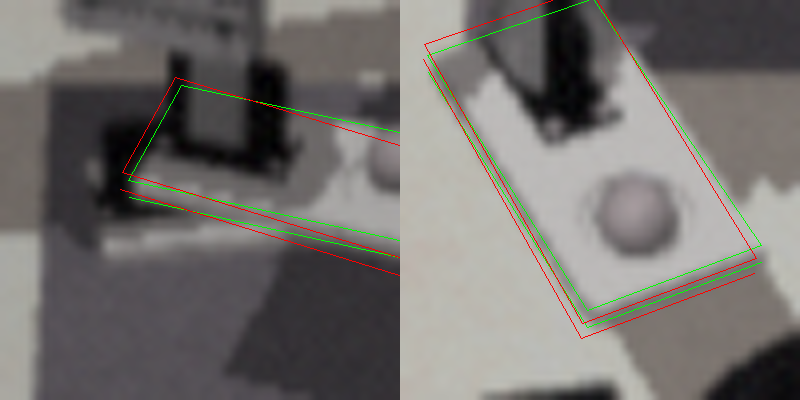

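The final overlay fits the level outline (green), so the tray is level. The ball at image (274.6,231.8) has simply rolled to the pocket's front rim, about 90 mm from the lens and about 3 mm to the side. I'll back off slowly by about 9 mm and shift 3 mm sideways.

```bash
cat > ball.py <<'E'
from h import *
from bench import robot
import cv2
np.set_printoptions(precision=4,suppress=True)
s=robot.snapshot('side');o=robot.get_obs();t=o['tool_pos']
yaw=o['ee_rot'][2]-np.pi-.001;u=np.array([np.cos(yaw),np.sin(yaw),0])
pc=t+.064*u;pc[2]=t[2]-.0174+.002+.0175
p=proj(s,pc)[0]
x0,y0=np.round(p).astype(int)-12
# template: the ball as last seen
r=pickle=None
import pickle
ref=pickle.load(open('e.pkl','rb'))['side']['color'][226:239,268:282]
g=cv2.matchTemplate(s['color'][y0-5:y0+32,x0-5:x0+32],ref,cv2.TM_CCOEFF_NORMED)
_,m,_,l=cv2.minMaxLoc(g)
def sub(f): a,b,c=f; return .5*(a-c)/(a-2*b+c)
dx=sub(g[l[1],l[0]-1:l[0]+2]);dy=sub(g[l[1]-1:l[1]+2,l[0]])
c=np.array([l[0]+dx+x0-5-268+274.6,l[1]+dy+y0-5-226+231.8])
b=onz(s,c,pc[2]);L=np.array([.521,-.310,.174]);X=np.array([np.cos(-1.26),np.sin(-1.26),0]);Y=np.array([-X[1],X[0],0])
print('t',o['time'],'score',m,'px',c,'ball in lens frame',(b-L)@X,(b-L)@Y,b[2]-L[2],'rel pocket',(b-pc)@u,'tcp',t,o['ee_rot'])
E
```

Emit:
advance --plan '{"finger_gap": [0,0,0,0,0,0,0,0,0,0,0,0,0,0,0,0,0,0,0,0],"dx": [0.01,0.02,0.025,0.025,0.025,0.025,0.025,0.025,0.025,0.025,0.025,0.025,0.025,0.025,0.025,0.025,0.025,0.025,0.02,0.01],"dy": [0.005,0.005,0.0075,0.0075,0.0075,0.0075,0.0075,0.0075,0.0075,0.0075,0.0075,0.0075,0.0075,0.0075,0.0075,0.0075,0.0075,0.0075,0.005,0.005],"dz": [0,0,0,0,0,0,0,0,0,0,0,0,0,0,0,0,0,0,0,0],"yaw": [0,0,0,0,0,0,0,0,0,0,0,0,0,0,0,0,0,0,0,0]}'

```text
time: 11.65
tool_pos: [0.47, -0.1441, 0.172]
ee_rot: [3.142, 0.0, 1.882]
wrist_force: [0.1, 0.3, -1.4]
width: 0.0098
finger_force: 30.0
```

```bash
python3 ball.py
```

```text
t 11.7 score 0.9227875471115112 px [274.102  229.0704] ball in lens frame -0.09833740922931583 0.0001532932626269419 9.882746693573585e-05 rel pocket 0.011227399176093777 tcp [ 0.47   -0.1441  0.172 ] [3.1415 0.0001 1.8819]
```

Emit:
advance --plan '{"finger_gap": [0,0,0,0,0,0],"dx": [0,0,0,0,0,0],"dy": [0,0,0,0,0,0],"dz": [0,0,0,0,0,0],"yaw": [0,0,0,0,0,0]}'

```text
time: 12.2
tool_pos: [0.47, -0.1441, 0.172]
ee_rot: [-3.142, 0.0, 1.882]
wrist_force: [-0.4, 0.1, -1.7]
width: 0.0099
finger_force: 30.0
```

```bash
python3 ball.py
```

```text
t 12.25 score 0.9326777458190918 px [274.1636 229.0615] ball in lens frame -0.09830109725158466 0.00030622070511363686 9.40113576885504e-05 rel pocket 0.011182837285682569 tcp [ 0.47   -0.1442  0.172 ] [3.1416 0.0001 1.8818]
```

In the tool's units: -0.0004 m is -0.02, -0.0003 m is -0.015.

Emit:
advance --plan '{"finger_gap": [0,0,0,0,0,0,0,0,0],"dx": [0,0,0,0,0,0,0,0,0],"dy": [0,0,0,0,0,0,0,0,0],"dz": [-0.015,-0.02,-0.015,0,0,0,0,0,0],"yaw": [0,0,0,0,0,0,0,0,0]}'

```text
time: 13.0
tool_pos: [0.47, -0.1441, 0.173]
ee_rot: [-3.142, 0.0, 1.882]
wrist_force: [-0.7, -0.0, -1.7]
width: 0.0103
finger_force: 30.0
```

```bash
python3 ball.py && python3 -c "
from bench import robot
print(robot.close_job())"
```

```text
t 13.05 score 0.9478074312210083 px [274.0245 228.8804] ball in lens frame -0.09820754017691562 -0.0001321193812901053 0.0010685492099006821 rel pocket 0.01128751478061439 tcp [ 0.47   -0.1442  0.173 ] [-3.1416  0.0001  1.8818]
the job is handed in; nothing more can be done
None
```

I handed the job in at about 13 s: the gripper holds the larger ball's tray still and level by my camera checks, with the ball in its pocket, on the lens axis within about 1–2 mm and about 98 mm from the lens front, and the tray's grip on the far side of the ball from the lens.

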